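# Latch the lifting hook onto a mould cap and lift the cap onto the ware board

## Task

Pick up the lifting hook by its wooden grip and push its mouth down, gently, over the steel lifting pin of the plaster mould's cap until the sprung latch flips shut under the pin. Then lift the cap clear of the mould with the hook and set it down gently, flat, near the middle of the plywood ware board, and let go with the hook still latched on the pin. Do not touch the cap or its pin with the gripper, and leave the other things on the bench alone.

Things in the scene. Friction and masses are not known exactly. Their poses are not given: they have to be found in the camera images.
- hook: Lifting hook, loose, 0.25 kg, standing upright. Two dark steel plates 64 mm wide (x), 36 mm over both (y), under a wooden grip. Origin: centre of the jaws' underside, z up. Mouth: slot through both plates along y, open downward, on plane x = 0, 17 mm wide, flared to 32 mm over its lowest 9 mm; roof at z 43.8 mm. May be put on turned half round about z.
- hook_seat (a point): Centre of the pin when it is fully home against the roof of the hook's slot: 36.8 mm over the jaws' underside, on the middle of the hook. Axes as the hook's.
- hook_grip (a point): Middle of the wooden grip, 78 mm over the jaws' underside: a block 60 mm (x) by 24 mm (y) by 40 mm high (z 58 to 98 mm of the hook). Axes as the hook's.
- hook_latch (a point): Pivot of the hook's latch, 14 mm to +x of the slot's middle, 12 mm over the jaws' underside. From it a sprung steel pawl 20 mm long, 4 mm thick, lies level across the slot between the plates. It folds only upwards, for a pin pushed in with some 3 to 10 N, and springs shut under the pin only within about 2 mm of the slot's roof. Shut, it bears the load; the pin then has 15 mm of play.
- cap: Mould's plaster cap, loose, 0.4 to 0.6 kg: slab 150 (x) by 120 (y) by 30 mm over a spigot 92 by 72 by 8 mm that sits in the mould with 4 mm play. Origin: centre of the spigot's underside; slab top at z 38 mm. Over its middle a 14 mm steel pin along y, 66 mm free between two uprights. Pin centre at z 78 to 94 mm, hand-set, not shown by the poses. The hook may load it with at most 32 N.
- mould: Lower part of the plaster mould, fixed: block 150 mm (x) by 120 mm (y) by 60 mm high with an open cavity. Origin: centre of its underside. The cap sits on it, axes in line, its origin 52 mm above the mould's.
- board: Plywood ware board, fixed, 200 mm (x) by 170 mm (y) by 18 mm thick, lying on the bench. Origin: centre of its underside. The cap stands on it on its spigot; which way the cap is turned does not matter.
- cup: Bystander: clay cup, 76 mm across, 85 mm tall. Origin: centre of its underside (so for the other bystanders unless said).
- bowl: Bystander: white bowl, 124 mm across, 60 mm tall.
- jar: Bystander: amber glass jar, 64 mm across, 90 mm tall.
- brush: Bystander: brush 190 mm long, lying along its x.
- rib: Bystander: flat wooden rib, 50 by 100 by 8 mm.
- blank: Bystander: plain plaster block, 110 by 90 by 50 mm, without a pin.
- calliper: Bystander: flat wooden callipers, about 170 mm long (x) by 110 mm, 8 mm thick. Origin: at its pivot, on its underside.
There are look-alikes about, which are no part of the job. Of the things that look like the hook, take the one that is farthest to the robot's left at the start.

How it is judged:
On the way:
1. the cap hangs on the latched hook, lifted at least 25 mm (z of hook_seat in the frame of cap between 0.07 and 0.112 m and x of hook_seat in the frame of cap between -0.01 and 0.01 m and y of hook_seat in the frame of cap between -0.02 and 0.02 m and height (world z) of cap above 0.077 m), for 0.2 s.
At the end, for the whole second after the job is handed in: The cap stands flat (tilt under 0.06 rad) on its spigot on the ware board, within 40 mm of its middle along each of the board's axes; the hook is still on the pin latched, the pin between latch and slot roof (seat point 70 to 112 mm over the cap's origin); hook and cap are at rest (z of hook_seat in the frame of cap between 0.07 and 0.112 m and x of hook_seat in the frame of cap between -0.01 and 0.01 m and y of hook_seat in the frame of cap between -0.02 and 0.02 m and x of cap in the frame of board between -0.04 and 0.04 m and y of cap in the frame of board between -0.04 and 0.04 m and z of cap in the frame of board between 0.014 and 0.022 m and angle between cap's own z axis and vertical below 0.06 rad and linear speed of cap below 0.02 m/s and linear speed of hook below 0.03 m/s and angular speed of hook below 0.3 rad/s); the robot touches nothing.
It fails at once if hook and cap (with its pin) press on each other with more than 32 N (contact force between hook and cap above 32 N).
It fails at once if the cap lands on the board with more than 40 N (contact force between cap and board above 40 N).
It fails at once if the gripper touches the cap or its pin with more than 2 N (contact force between the fingers and cap above 2 N).
It fails at once if one of the other things on the bench is moved more than 20 mm (distance of any of cup, bowl, jar, brush, rib, blank, calliper from where it was at the start of the episode above 0.02 m).
It also fails if it takes over 69 s, if anything falls off the work surface, if the arm or the gripper's body presses on something with over 40 N, if the wrist force passes 120 N, or if a joint passes its speed limit or range.

## Robot

A 6-joint arm with a two-finger parallel gripper is mounted at the origin on the work surface. World frame = base frame: x ahead of the robot, y to its left, z up, the work surface at z = 0. Lengths are in m, angles in rad, forces in N, time in s.
With the tool pointing down it reaches from about 0.275 to 0.85 m from the base axis. Payload 19 kg.
Tool frame: the origin (TCP) lies midway between the tips of the shut fingers; the grasp point (between the pads) lies 19 mm behind it; z points along the fingers, y is the line along which they close (so a half turn about z gives the same grasp; the last joint's range is limited). The gripper opens to 85 mm and grips with 20 to 120 N. Pads are 22 mm wide; open, the fingers measure 114 mm over their backs; the gripper's body (76 mm by 85 mm) begins 54 mm behind the grasp point. The pads swing forward as they close: fully open they stand 13 mm farther back than shut.
Start: joints at [-0.134, 0.15, 1.437, -0, 1.554, -0.134], TCP at [0.575, -0, 0.231] pointing down, gripper open.
Joint ranges: [-2.8, 2.8], [-0.68, 2.1], [0.12, 2.68], [-1.39, 4.53], [0.16, 2.79], [-2.81, 2.81]. Speed limits (rad/s): [1.89, 1.89, 2.22, 3.01, 3.01, 3.01].

## Interface

Orientations are given as a rotation vector (axis times angle).
In Python, from plant import ctrl gives the robot as it stands. The module is installed in compiled form; this text tells all that it offers.
- The arm moves only by the shell command python3 -m handwheel 'ROWS'. ROWS is JSON, a list of rows, each a list of 3 entries, a list of its own where there are three numbers: the opening, from -1 (shut) to 1 (fully open), then the shift along the world's x, y, z in units of 50 mm (1.0 is 50 mm), then the turn, a rotation vector about the world's x, y, z in units of 6 degrees (1.0 is 6 degrees). A call has 1 to 5 rows; each row shifts and turns the commanded pose from where the row before left it; what a row does not reach is not made up. A row lasts 1/10 s, in which the tool goes at most 50 mm and 8.59 degrees, less where a joint would pass 70% of its speed; a pose out of reach is approached as far as the arm can. A call is refused whole if a number of a shift passes 1 or a number of a turn 1, either way. A call with a gripper value outside its range is refused whole. The fingers move at their own pace and stop on an object; the grip force is fixed at half the most. Time passes only in rows, so rows that do not move let the fingers close. It gives the time, the measured TCP pose, the force, the opening and the grip force at its end, in the units of the state.
- ctrl.read_state(): the state, without advancing time (a new reading comes with each control period).
- ctrl.get_image(name): name is "scene" or "side" or "wrist"; returns the picture (480x640x3 uint8, red, green, blue); there is no depth.
- ctrl.camera_model(name): a dict with "intrinsics" (3x3 intrinsics, pixels), "origin" and "attitude" of the camera in the world. Camera axes: x right, y up, looking along -z (the intrinsics and any distortion apply to the point x, -y, -z); pixel columns grow to the right and rows downward; lengths in m; the calibration is good to about 2 mm. A picture is of the moment at which its call begins: read the wrist's pose just before it. camera_model takes no time and is no camera call; for the wrist camera it gives the pose at the moment of the call.
- ctrl.hand_in(): hands the job in; it is judged then, once.
The state is a dict: "clock": time; "joint_pos": joint angles; "joint_velocities": joint speeds; "tau": joint torques, N m; "ee_pos": TCP position; "tool_rot": TCP orientation; "contact_force": force on the tool from outside, world axes, zero at the start; "moment": the same for the moment, N m; "width": opening from 0.0 (shut) to 1.0 (fully open); "finger_force": force on a finger pad.
Only numpy, scipy, OpenCV 4.12 (cv2) and the standard library are available. Lean on these libraries where they do the work, as an engineer would, in place of code of your own. Each camera call takes 0.05 s, during which the arm holds its last target. There are 200 camera calls.

## Working session

There is one attempt and no reset: what is moved stays moved. The work goes in short steps, Python scripts to look and compute and a shell command to move; the robot and the scene stay as the last step left them, time stands still between calls to the robot, and variables do not carry over. Pictures are saved under pics/ and viewed, at most 10 in all, crops included, and the job is handed in when it is done.

```bash
mkdir -p pics; python3 - <<'E'
from plant import ctrl
import cv2,json
for n in("scene","side"):
    cv2.imwrite(f"pics/{n}0.png",ctrl.get_image(n)[:,:,::-1])
    m=ctrl.camera_model(n);print(n,m)
s=ctrl.read_state();print(s)
E
```

```text
scene {'intrinsics': array([[538.91995485,   0.        , 323.14270233],
       [  0.        , 538.91995485, 245.22107033],
       [  0.        ,   0.        ,   1.        ]]), 'origin': array([1.01883862, 0.60580156, 1.13245654]), 'attitude': array([0.27594414, 0.68331928, 2.33843531])}
side {'intrinsics': array([[485.44956526,   0.        , 319.71900815],
       [  0.        , 485.44956526, 238.60964527],
       [  0.        ,   0.        ,   1.        ]]), 'origin': array([ 0.36778728, -0.68196768,  0.86531237]), 'attitude': array([ 0.78942881, -0.0888009 , -0.16003479])}
{'clock': 0.1, 'joint_pos': array([-1.34038917e-01,  1.50960268e-01,  1.43794165e+00,  8.24889341e-06,
        1.55376677e+00, -1.34018302e-01]), 'joint_velocities': array([-1.18105676e-03, -1.45929814e-03, -1.54122802e-03,  7.72967143e-04,
       -1.30374867e-04, -9.54224712e-05]), 'tau': array([ 4.39465453e-03, -7.14378047e+01, -5.71798074e+01, -8.77157845e-05,
        7.01135112e-03, -1.30998615e-04]), 'ee_pos': array([ 5.74796845e-01, -1.20978795e-05,  2.30734597e-01]), 'tool_rot': array([-2.22085578e+00, -2.22080968e+00,  1.01416777e-03]), 'contact_force': array([-0.66971674,  1.31403072,  0.56139527]), 'moment': array([ 0.02345939,  0.00637042, -0.01958801]), 'finger_force': 0.0, 'width': 0.9988286082408175}
```

View pics/scene0.png

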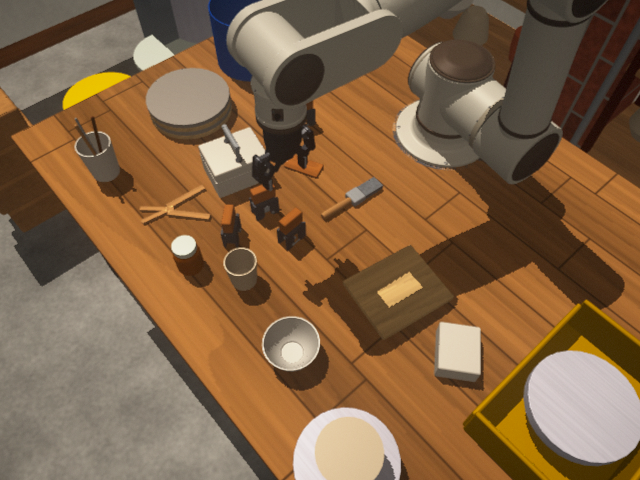

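View pics/side0.png

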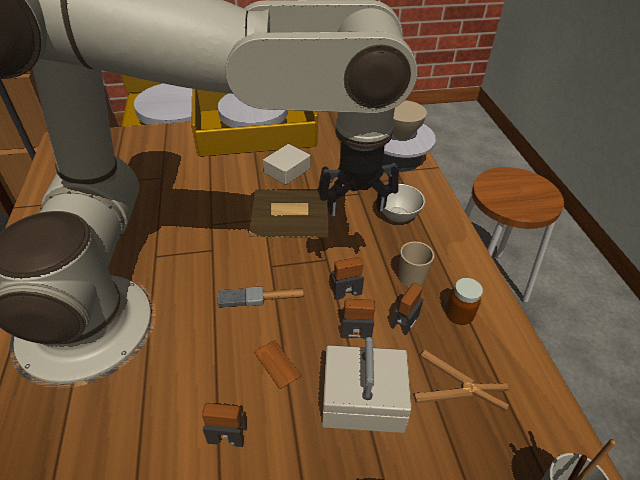

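The scene view shows three hooks near the cap, at (290,227), (264,201) and (231,225), with a fourth behind the gripper at about (310,120). In the side view the four are at (348,278), (357,318), (409,306) and (224,422). The side camera looks along +y, so the farthest left should be side (348,278) = scene (290,227). The cap on the mould is at side (366,385), and the board at side (290,212), scene (400,290).

I'll confirm that with one enlarged crop of both views.

```bash
cat > h.py <<'E'
import numpy as np,cv2
from scipy.spatial.transform import Rotation as R
from plant import ctrl
def ray(m,uv):
    K=m["intrinsics"];p=np.linalg.inv(K)@[uv[0],uv[1],1];d=R.from_rotvec(m["attitude"]).as_matrix()@[p[0],-p[1],-p[2]]
    return np.array(m["origin"]),d/np.linalg.norm(d)
def tri(obs):
    A=np.zeros((3,3));b=np.zeros(3)
    for m,uv in obs:
        o,d=ray(m,uv);P=np.eye(3)-np.outer(d,d);A+=P;b+=P@o
    x=np.linalg.solve(A,b)
    return x,[round(1000*float(np.linalg.norm((np.eye(3)-np.outer(d,d))@(x-o))),1) for o,d in (ray(m,u) for m,u in obs)]
def plane(m,uv,z):
    o,d=ray(m,uv);return o+d*(z-o[2])/d[2]
def proj(m,X):
    c=R.from_rotvec(m["attitude"]).as_matrix().T@(np.asarray(X)-m["origin"]);p=m["intrinsics"]@[c[0],-c[1],-c[2]];return p[:2]/p[2]
E
python3 - <<'E'
from h import *
a=cv2.imread("pics/scene0.png")[120:270,190:320];b=cv2.imread("pics/side0.png")[240:440,310:440]
A=cv2.resize(a,(390,450),interpolation=cv2.INTER_CUBIC);B=cv2.resize(b,(390,600),interpolation=cv2.INTER_CUBIC)
o=np.zeros((600,790,3),np.uint8);o[:450,:390]=A;o[:,400:]=B;cv2.imwrite("pics/crop1.png",o)
S,D=[ctrl.camera_model(n) for n in("scene","side")]
for u,v in [((290,221),(348,268)),((264,195),(359,308)),((231,215),(411,295))]: print(tri([(S,u),(D,v)]))
print(plane(D,(223,412),.09))
E
```

```text
(array([0.57023018, 0.00167509, 0.07861601]), [1.8, 1.8])
(array([ 0.56829438, -0.10434711,  0.07470944]), [0.2, 0.2])
(array([ 0.67439202, -0.09922451,  0.09029581]), [3.0, 3.0])
[ 0.29011304 -0.2888014   0.09      ]
```

View pics/crop1.png

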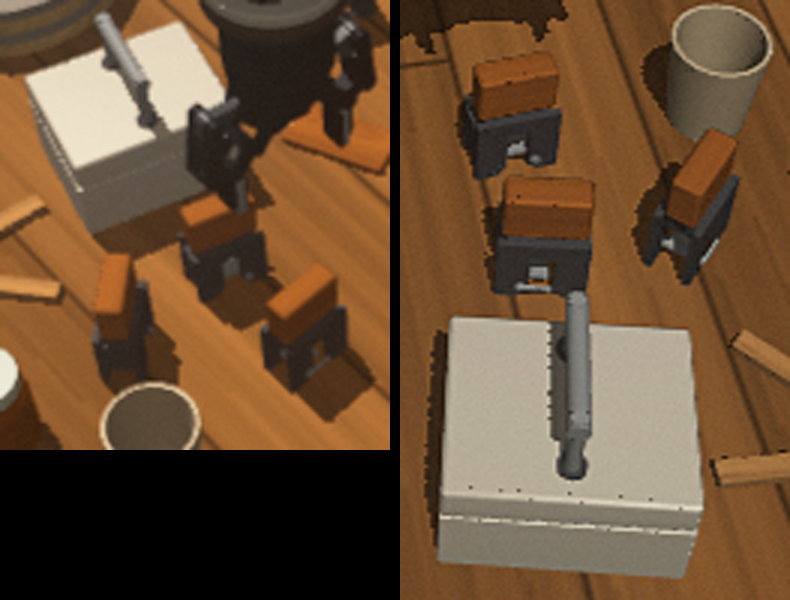

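The target is side (348,278) = scene (290,227). It has y ≈ 0.00, while the others are at y ≈ -0.10, -0.10 and -0.29, so it is the leftmost. Next I'll use the wrist camera on it, since the arm is already above it.

```bash
python3 - <<'E'
from h import *
m=ctrl.camera_model("wrist");im=ctrl.get_image("wrist")[:,:,::-1];cv2.imwrite("pics/w0.png",im)
import pickle;pickle.dump(m,open("w0.pkl","wb"));print(m)
S,D=[ctrl.camera_model(n) for n in("scene","side")]
c=lambda x,y:((x-400)/3+310,y/3+240); s=lambda x,y:(x/3+190,y/3+120)
# cap slab top corners: far-left, far-right, near-right, near-left (side view), z=.09
for p in [(451,317),(690,330),(702,505),(443,492)]: print(plane(D,c(*p),.09))
print(tri([(D,c(577,297)),(S,s(147,90))]),tri([(D,c(572,460)),(S,s(104,20))]))
# board corners
for u,v in [((410,247),(254,190)),((456,296),(328,192)),((382,339),(326,236)),((344,284),(249,232))]: print(plane(S,u,.018),plane(D,v,.018))
E
```

```text
{'intrinsics': array([[341.12952789,   0.        , 313.15625696],
       [  0.        , 341.12952789, 242.31288397],
       [  0.        ,   0.        ,   1.        ]]), 'origin': array([0.57523038, 0.07549984, 0.37368526]), 'attitude': array([-0.30449131,  0.00038867, -0.00061251])}
[ 0.48496421 -0.19084138  0.09      ]
[ 0.62903052 -0.2242378   0.09      ]
[ 0.60127538 -0.33492992  0.09      ]
[ 0.45903345 -0.30304595  0.09      ]
(array([ 0.55392671, -0.21702304,  0.13404523]), [0.8, 0.8]) (array([ 0.52824494, -0.3136265 ,  0.12483624]), [0.1, 0.1])
[0.37329943 0.22042533 0.018     ] [0.39049624 0.37921177 0.018     ]
[0.39105244 0.38466138 0.018     ] [0.59082852 0.33949032 0.018     ]
[0.59675466 0.34707759 0.018     ] [0.55311096 0.16931916 0.018     ]
[0.56619534 0.18972368 0.018     ] [0.36450574 0.21377808 0.018     ]
```

View pics/w0.png

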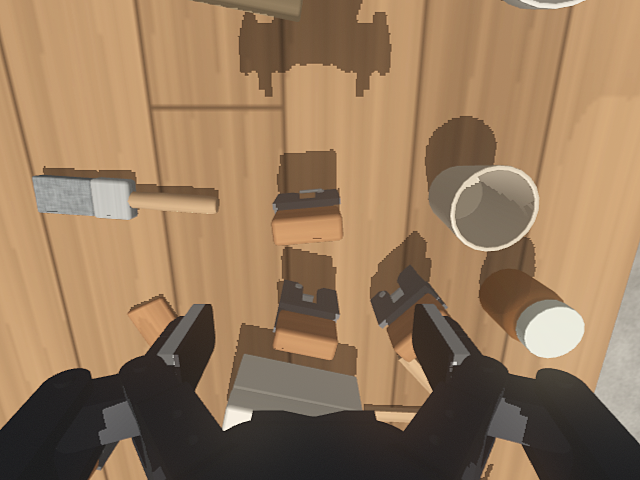

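The wrist view shows the target hook at (307,220), yawed about +7°. The look-alikes are at (308,320) and (405,310), and the mould's cap is at the bottom. I'll turn the tool by about -84° on the way to a viewpoint over the cap.

```bash
python3 -m handwheel '[[1,[0,-0.3,0.1],[0,0,-1]],[1,[0,-0.3,0.1],[0,0,-1]],[1,[0,-0.3,0.1],[0,0,-1]],[1,[0,-0.3,0.1],[0,0,-1]],[1,[0,-0.3,0.1],[0,0,-1]]]'
python3 -m handwheel '[[1,[0,-0.3,0.1],[0,0,-1]],[1,[0,-0.3,0.1],[0,0,-1]],[1,[0,-0.3,0.1],[0,0,-1]],[1,[0,-0.3,0.1],[0,0,-1]],[1,[0,-0.3,0.1],[0,0,-1]]]' >/dev/null
python3 -m handwheel '[[1,[0,-0.3,0.1],[0,0,-1]],[1,[0,-0.3,0.1],[0,0,-1]],[1,[0,-0.3,0.1],[0,0,-1]],[1,[0,-0.3,0.1],[0,0,-1]],[1,[0,0,0],[0,0,0]]]'
python3 - <<'E'
from h import *
import pickle
m=ctrl.camera_model("wrist");im=ctrl.get_image("wrist")[:,:,::-1];cv2.imwrite("pics/w1.png",im);pickle.dump(m,open("w1.pkl","wb"))
print(m["origin"],m["attitude"],ctrl.read_state()["joint_pos"])
E
```

```text
clock: 0.65
ee_pos: [0.5748, -0.0756, 0.2562]
tool_rot: [-2.724, -1.565, 0.001]
contact_force: [1.0, 0.6, 0.2]
width: 1.0
finger_force: 0.0
clock: 1.65
ee_pos: [0.5749, -0.2115, 0.3013]
tool_rot: [3.137, 0.158, -0.0]
contact_force: [-0.0, -0.2, 0.4]
width: 0.997
finger_force: 0.0
[ 0.65143981 -0.20487049  0.44424502] [-0.24711348  0.22273644 -1.45881451] [-4.76837190e-01  2.17372362e-01  1.22013159e+00  1.48949588e-04
  1.70454738e+00  9.88949681e-01]
```

```bash
python3 -m handwheel '[[1,[0.5,0.4,0],[0,0,0]],[1,[0.5,0.4,0],[0,0,0]],[1,[0,0,0],[0,0,0]]]'
python3 - <<'E'
from h import *
import pickle
m=ctrl.camera_model("wrist");im=ctrl.get_image("wrist")[:,:,::-1];cv2.imwrite("pics/w2.png",im);pickle.dump(m,open("w2.pkl","wb"))
print(m["origin"],m["attitude"])
a=cv2.imread("pics/w1.png")
o=np.vstack([np.hstack([a[:,:]]),]);
o=np.zeros((600,800,3),np.uint8);o[:300,:400]=cv2.resize(a,(400,300),interpolation=cv2.INTER_AREA);o[:300,400:]=cv2.resize(im,(400,300),interpolation=cv2.INTER_AREA)
# target hook / cap predicted locations, enlarged
for k,(mm,I) in enumerate([(pickle.load(open("w1.pkl","rb")),a),(m,im)]):
    u=proj(mm,[.541,-.265,.12]).astype(int);h=proj(mm,[.57,0,.098]).astype(int);print(u,h)
    x0=min(max(u[0]-100,0),440);y0=min(max(u[1]-75,0),330);print("crop",k,x0,y0)
    o[300:,400*k:400*k+400]=cv2.resize(I[y0:y0+150,x0:x0+200],(400,300),interpolation=cv2.INTER_CUBIC)
cv2.imwrite("pics/mix.png",o)
E
```

```text
clock: 2.0
ee_pos: [0.6268, -0.167, 0.3001]
tool_rot: [-3.135, -0.173, 0.001]
contact_force: [-0.4, -0.7, -1.1]
width: 1.001
finger_force: 0.0
[ 0.70331906 -0.15986572  0.44302759] [-0.24705605  0.2230482  -1.44873927]
[361 255] [105 197]
crop 0 261 180
[395 306] [150 248]
crop 1 295 231
```

View pics/mix.png

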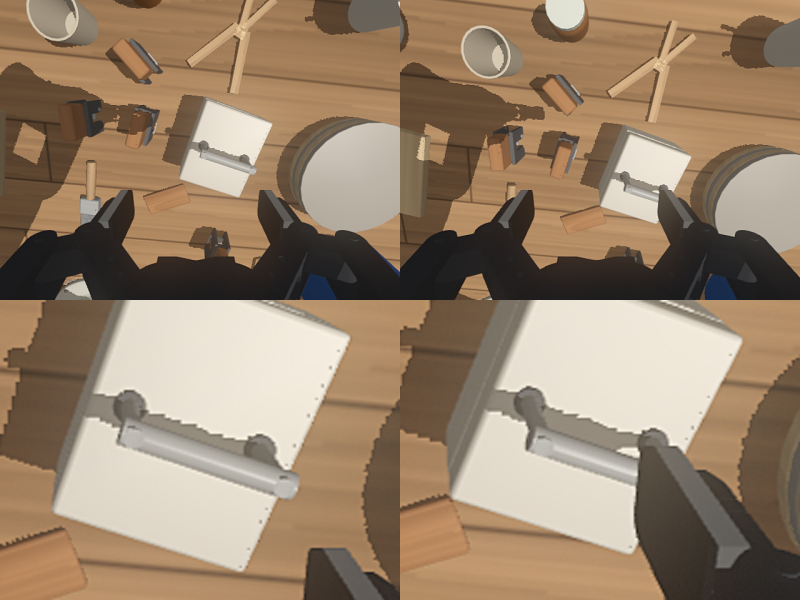

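The views of the cap are clear: pin ends at w1 (326,248) and (404,272), upright bases at (326,232) and (391,254). The target hook is at w1 (115,192). Now I'll compute positions and zoom in on the hook's grip.

```bash
python3 - <<'E'
from h import *
import pickle
W=[pickle.load(open(f"w{i}.pkl","rb")) for i in range(3)];D=ctrl.camera_model("side");S=ctrl.camera_model("scene")
np.set_printoptions(precision=4,suppress=True)
print("pinL",tri([(W[1],(326,248)),(W[2],(365,301.5))]),tri([(W[1],(326,248)),(D,(369.2,340))]),tri([(W[1],(326,248)),(W[2],(365,301.5)),(D,(369.2,340))]))
print("pinR",tri([(W[1],(404.5,272.5)),(D,(367.5,386))]))
print("bases",plane(W[1],(326,232.5),.09),plane(W[1],(391,254),.09),plane(W[2],(359.5,282.5),.09),plane(W[2],(422,300),.09))
for u in [(328,157),(436,199),(382.5,315),(287,286)]: print("slab",plane(W[1],u,.09))
print("patch",plane(W[2],((437-400)*1.6,145*1.6),.018))
a=cv2.imread("pics/w0.png")[180:255,260:360];b=cv2.imread("pics/w2.png")[190:290,125:225]
o=np.zeros((600,800,3),np.uint8);o[:300,:400]=cv2.resize(a,(400,300),interpolation=cv2.INTER_CUBIC);o[:400,400:]=cv2.resize(b,(400,400),interpolation=cv2.INTER_CUBIC)
c=cv2.imread("pics/w1.png")[160:210,80:180];o[400:,400:]=cv2.resize(c,(400,200),interpolation=cv2.INTER_CUBIC)
cv2.imwrite("pics/hk.png",o)
E
```

```text
pinL (array([ 0.5514, -0.2278,  0.1364]), [0.5, 0.5]) (array([ 0.5527, -0.2263,  0.1437]), [0.9, 0.9]) (array([ 0.5533, -0.2263,  0.1426]), [0.6, 1.5, 1.7])
pinR (array([ 0.5311, -0.3063,  0.1333]), [1.7, 1.7])
bases [ 0.5534 -0.2288  0.09  ] [ 0.5361 -0.3027  0.09  ] [ 0.5517 -0.2287  0.09  ] [ 0.538 -0.303  0.09 ]
slab [ 0.6323 -0.2221  0.09  ]
slab [ 0.6011 -0.3394  0.09  ]
slab [ 0.4607 -0.3055  0.09  ]
slab [ 0.4864 -0.1918  0.09  ]
patch [0.5484 0.1544 0.018 ]
```

View pics/hk.png

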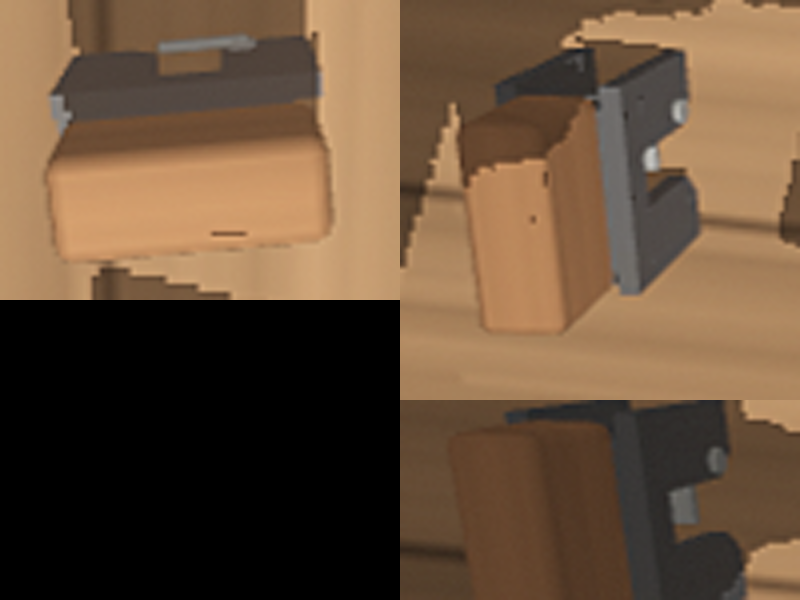

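```bash
python3 - <<'E'
from h import *
import pickle
W=[pickle.load(open(f"w{i}.pkl","rb")) for i in range(3)]
np.set_printoptions(precision=4,suppress=True)
print(tri([(W[0],(273,222)),(W[2],(145.8,271.2))]),tri([(W[0],(276.3,244.5)),(W[2],(165.5,272))]))
P=np.array([plane(W[0],u,.098) for u in [(273,222),(340.5,215.8),(342,239.2),(276.3,244.5)]]);print(P,P.mean(0))
d=(P[1]-P[0])+(P[2]-P[3]);print(np.degrees(np.arctan2(d[1],d[0])))
s=ctrl.read_state();M=R.from_rotvec(s["tool_rot"]).as_matrix();print(s["ee_pos"],M[:,1],np.degrees(np.arctan2(M[1,1],M[0,1])))
E
```

```text
(array([0.542 , 0.0066, 0.0972]), [0.4, 0.4]) (array([ 0.5433, -0.0139,  0.0956]), [0.2, 0.2])
[[ 0.5417  0.0066  0.098 ]
 [ 0.5977  0.0118  0.098 ]
 [ 0.5995 -0.0084  0.098 ]
 [ 0.5438 -0.0131  0.098 ]] [ 0.5707 -0.0008  0.098 ]
5.073207347105102
[ 0.6258 -0.1681  0.3003] [ 0.1095 -0.994  -0.001 ] -83.71168525973845
```

```bash
python3 -m handwheel '[[1,[-0.28,0.84,-0.2],[0,0,-0.2]],[1,[-0.28,0.84,-0.2],[0,0,0]],[1,[-0.28,0.84,-0.2],[0,0,0]],[1,[-0.28,0.84,-0.2],[0,0,0]],[1,[0,0,0],[0,0,0]]]'
python3 - <<'E'
from h import *
import pickle
m=ctrl.camera_model("wrist");im=ctrl.get_image("wrist")[:,:,::-1];cv2.imwrite("pics/w3.png",im);pickle.dump(m,open("w3.pkl","wb"))
s=ctrl.read_state();M=R.from_rotvec(s["tool_rot"]).as_matrix();print(s["ee_pos"],M[:,2],np.degrees(np.arctan2(M[1,1],M[0,1])))
u=proj(m,[.571,-.001,.098]);print(u)
r=R.from_euler('z',5,degrees=True).as_matrix()
for q in[(-.03,.012),(.03,.012),(.03,-.012),(-.03,-.012)]:
    p=proj(m,np.array([.571,-.001,.098])+r@[*q,0]).astype(int);cv2.circle(im:=np.ascontiguousarray(im),tuple(map(int,p)),2,(0,255,0),-1)
cv2.imwrite("pics/w3b.png",im)
E
```

```text
clock: 2.55
ee_pos: [0.5666, 0.0021, 0.2605]
tool_rot: [-3.137, -0.14, 0.002]
contact_force: [-0.3, -0.4, 0.3]
width: 1.002
finger_force: 0.0
[5.67633398e-01 6.66232465e-05 2.61160527e-01] [-2.22266824e-04  2.68386933e-04 -9.99999939e-01] -84.93038881578049
[315.91743385 218.25170966]
```

View pics/w3b.png

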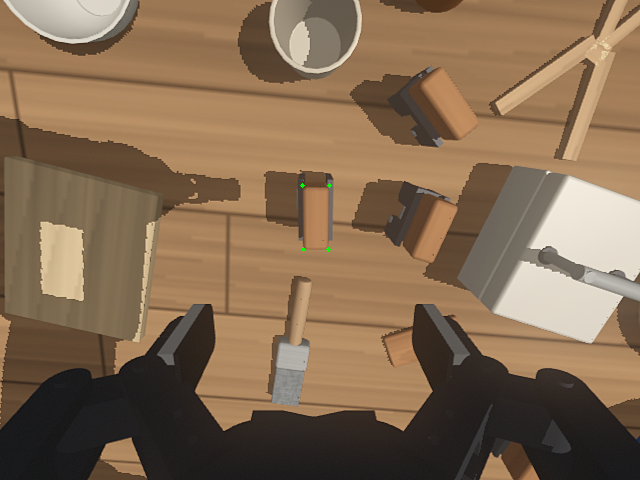

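The overlay matches the grip at (316,218), so I'll descend and grasp.

```bash
python3 -m handwheel '[[1,[0.06,-0.02,-0.8],[0,0,0]],[1,[0,0,-0.8],[0,0,0]],[1,[0,0,-0.8],[0,0,0]],[1,[0,0,-0.8],[0,0,0]],[1,[0,0,-0.7],[0,0,0]]]'
python3 -m handwheel '[[1,[0,0,0],[0,0,0]],[1,[0,0,0],[0,0,0]],[-1,[0,0,0],[0,0,0]],[-1,[0,0,0],[0,0,0]],[-1,[0,0,0],[0,0,0]]]'
python3 -m handwheel '[[-1,[0,0,0],[0,0,0]],[-1,[0,0,0],[0,0,0]],[-1,[0,0,0],[0,0,0]],[-1,[0,0,0],[0,0,0]],[-1,[0,0,0],[0,0,0]]]'
```

```text
clock: 3.1
ee_pos: [0.5715, -0.004, 0.0644]
tool_rot: [3.139, 0.132, -0.001]
contact_force: [0.7, 0.4, -0.6]
width: 1.002
finger_force: 0.0
clock: 3.6
ee_pos: [0.5726, -0.0031, 0.0676]
tool_rot: [3.139, 0.132, 0.003]
contact_force: [-0.8, 0.9, -1.8]
width: 0.513
finger_force: 0.0
clock: 4.1
ee_pos: [0.5722, -0.0032, 0.0669]
tool_rot: [3.138, 0.132, 0.001]
contact_force: [-1.5, -0.3, 5.8]
width: 0.268
finger_force: 61.4
```

```bash
python3 -m handwheel '[[-1,[0,0,0.4],[0,0,0]],[-1,[0,0,0.8],[0,0,0]],[-1,[0,0,0.8],[0,0,0]],[-1,[0,0,0.8],[0,0,0]],[-1,[0,0,0.8],[0,0,0]]]'
python3 -m handwheel '[[-1,[-0.05,-0.5,0.1],[0,0,-0.3]],[-1,[-0.05,-0.5,0.1],[0,0,-0.3]],[-1,[-0.05,-0.5,0],[0,0,-0.3]],[-1,[-0.05,-0.5,0],[0,0,-0.3]],[-1,[-0.05,-0.5,0],[0,0,-0.3]]]'
python3 -m handwheel '[[-1,[-0.05,-0.5,0],[0,0,-0.3]],[-1,[-0.05,-0.5,0],[0,0,-0.3]],[-1,[-0.05,-0.5,0],[0,0,-0.3]],[-1,[-0.05,-0.5,0],[0,0,-0.3]],[-1,[-0.05,-0.7,0],[0,0,-0.3]]]'
python3 -m handwheel '[[-1,[0,0,0],[0,0,0]],[-1,[0,0,0],[0,0,0]],[-1,[0,0,0],[0,0,0]]]'
python3 - <<'E'
from h import *
import pickle
for n in("wrist","side","scene"):
    m=ctrl.camera_model(n);im=ctrl.get_image(n)[:,:,::-1];cv2.imwrite(f"pics/{n}4.png",im);pickle.dump(m,open(f"{n}4.pkl","wb"))
    print(n,proj(m,[.545,-.265,.14]),proj(m,[.545,-.265,.2]))
s=ctrl.read_state();M=R.from_rotvec(s["tool_rot"]).as_matrix();print(s["ee_pos"],M[:,2],np.degrees(np.arctan2(M[1,1],M[0,1])))
E
```

```text
clock: 4.6
ee_pos: [0.5716, -0.0029, 0.2477]
tool_rot: [-3.139, -0.132, 0.001]
contact_force: [0.5, -0.4, -1.2]
width: 0.271
finger_force: 60.4
clock: 5.1
ee_pos: [0.5591, -0.1289, 0.256]
tool_rot: [-3.139, 0.117, 0.001]
contact_force: [-0.5, -0.7, -3.0]
width: 0.27
finger_force: 60.5
clock: 5.6
ee_pos: [0.5468, -0.2633, 0.2561]
tool_rot: [-3.12, 0.361, 0.0]
contact_force: [0.5, -0.4, -2.6]
width: 0.273
finger_force: 60.5
clock: 5.9
ee_pos: [0.547, -0.2624, 0.2561]
tool_rot: [-3.12, 0.36, 0.0]
contact_force: [0.1, 0.2, -3.4]
width: 0.267
finger_force: 60.3
wrist [315.70993401 239.09418064] [316.35730205 266.93530245]
side [370.73532182 361.25507631] [374.20755192 341.33485694]
scene [229.81428389 135.96543342] [226.526937  118.3049284]
[ 0.54713625 -0.26224673  0.25641218] [ 1.98160939e-04  7.77940145e-05 -9.99999977e-01] -103.13516420394753
```

```bash
python3 - <<'E'
from h import *
a=cv2.imread("pics/side4.png")[250:430,310:450];b=cv2.imread("pics/wrist4.png")[150:400,190:490]
o=np.zeros((600,800,3),np.uint8);o[:540,:420]=cv2.resize(a,(420,540),interpolation=cv2.INTER_CUBIC);o[:314,424:]=cv2.resize(b,(376,314),interpolation=cv2.INTER_CUBIC)
c=cv2.imread("pics/scene4.png")[60:200,150:310];o[320:600,424:744]=cv2.resize(c,(320,280),interpolation=cv2.INTER_CUBIC)
cv2.imwrite("pics/m4.png",o)
E
```

```text
(no output)
```

View pics/m4.png

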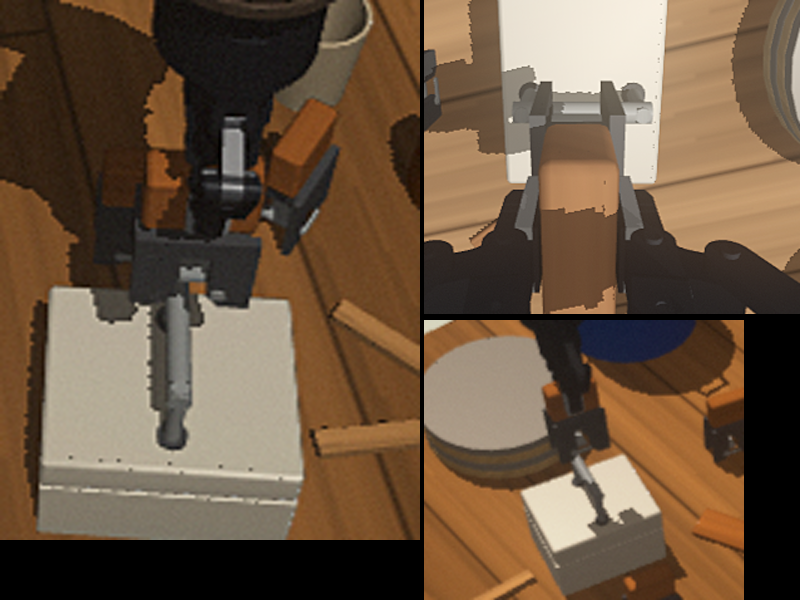

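The hook hangs square over the pin: in the wrist crop the pin's middle is at (582,113) and the plates' middle at (578,113). I'll descend in steps and watch the force.

```bash
python3 -m handwheel '[[-1,[0,0,-0.3],[0,0,0]],[-1,[0,0,-0.3],[0,0,0]],[-1,[0,0,-0.2],[0,0,0]],[-1,[0,0,0],[0,0,0]],[-1,[0,0,0],[0,0,0]]]'
python3 -m handwheel '[[-1,[0,0,-0.05],[0,0,0]],[-1,[0,0,-0.05],[0,0,0]],[-1,[0,0,-0.05],[0,0,0]],[-1,[0,0,0],[0,0,0]]]'
python3 -m handwheel '[[-1,[0,0,-0.05],[0,0,0]],[-1,[0,0,-0.05],[0,0,0]],[-1,[0,0,-0.05],[0,0,0]],[-1,[0,0,0],[0,0,0]]]'
```

```text
clock: 6.55
ee_pos: [0.5469, -0.263, 0.2161]
tool_rot: [-3.12, 0.361, 0.001]
contact_force: [-0.4, 0.1, -3.0]
width: 0.269
finger_force: 60.1
clock: 6.95
ee_pos: [0.5469, -0.263, 0.2084]
tool_rot: [-3.121, 0.361, 0.0]
contact_force: [-0.0, 0.8, -3.0]
width: 0.275
finger_force: 60.1
clock: 7.35
ee_pos: [0.547, -0.263, 0.201]
tool_rot: [-3.121, 0.361, 0.0]
contact_force: [-0.4, -0.8, -2.9]
width: 0.272
finger_force: 60.4
```

```bash
python3 -m handwheel '[[-1,[0,0,-0.05],[0,0,0]],[-1,[0,0,-0.05],[0,0,0]],[-1,[0,0,0],[0,0,0]]]'
python3 -m handwheel '[[-1,[0,0,-0.05],[0,0,0]],[-1,[0,0,-0.05],[0,0,0]],[-1,[0,0,0],[0,0,0]]]'
python3 -m handwheel '[[-1,[0,0,-0.05],[0,0,0]],[-1,[0,0,-0.05],[0,0,0]],[-1,[0,0,0],[0,0,0]]]'
```

```text
clock: 7.65
ee_pos: [0.547, -0.263, 0.1962]
tool_rot: [3.121, -0.361, 0.0]
contact_force: [0.6, -0.2, 2.5]
width: 0.271
finger_force: 61.0
clock: 7.95
ee_pos: [0.5471, -0.2631, 0.1911]
tool_rot: [3.121, -0.361, 0.001]
contact_force: [3.5, -1.9, 3.3]
width: 0.275
finger_force: 61.1
clock: 8.25
ee_pos: [0.547, -0.263, 0.1859]
tool_rot: [-3.121, 0.361, -0.0]
contact_force: [5.0, -0.7, 1.7]
width: 0.277
finger_force: 60.9
```

```bash
python3 -m handwheel '[[-1,[0.02,0,-0.05],[0,0,0]],[-1,[0,0,-0.05],[0,0,0]],[-1,[0,0,0],[0,0,0]]]'
python3 -m handwheel '[[-1,[0,0,-0.05],[0,0,0]],[-1,[0,0,-0.05],[0,0,0]],[-1,[0,0,0],[0,0,0]]]'
python3 -m handwheel '[[-1,[0,0,-0.03],[0,0,0]],[-1,[0,0,-0.03],[0,0,0]],[-1,[0,0,0],[0,0,0]]]'
```

```text
clock: 8.55
ee_pos: [0.5479, -0.2629, 0.1807]
tool_rot: [-3.12, 0.361, 0.001]
contact_force: [4.0, -1.1, -1.9]
width: 0.275
finger_force: 60.5
clock: 8.85
ee_pos: [0.5478, -0.2629, 0.1756]
tool_rot: [-3.12, 0.361, 0.001]
contact_force: [2.4, -0.4, -4.2]
width: 0.276
finger_force: 60.2
clock: 9.15
ee_pos: [0.5478, -0.263, 0.1729]
tool_rot: [-3.12, 0.361, 0.001]
contact_force: [1.2, -1.3, -3.7]
width: 0.27
finger_force: 60.5
```

```bash
python3 -m handwheel '[[-1,[0,0,-0.03],[0,0,0]],[-1,[0,0,-0.02],[0,0,0]],[-1,[0,0,0],[0,0,0]]]'
python3 -m handwheel '[[-1,[0,0,-0.02],[0,0,0]],[-1,[0,0,-0.01],[0,0,0]],[-1,[0,0,0],[0,0,0]]]'
```

```text
clock: 9.45
ee_pos: [0.5478, -0.263, 0.1703]
tool_rot: [-3.12, 0.361, 0.001]
contact_force: [2.2, -1.3, -4.1]
width: 0.274
finger_force: 60.3
clock: 9.75
ee_pos: [0.5478, -0.2629, 0.169]
tool_rot: [-3.12, 0.361, 0.001]
contact_force: [-0.1, -0.6, -2.7]
width: 0.269
finger_force: 60.5
```

```bash
python3 -m handwheel '[[-1,[0,0,-0.02],[0,0,0]],[-1,[0,0,0],[0,0,0]]]'
```

```text
clock: 9.95
ee_pos: [0.5478, -0.263, 0.1681]
tool_rot: [-3.121, 0.361, 0.001]
contact_force: [-1.2, 0.4, -1.5]
width: 0.274
finger_force: 60.5
```

```bash
python3 -m handwheel '[[-1,[0,0,-0.02],[0,0,0]],[-1,[0,0,0],[0,0,0]]]'
python3 -m handwheel '[[-1,[0,0,-0.02],[0,0,0]],[-1,[0,0,0],[0,0,0]]]'
```

```text
clock: 10.15
ee_pos: [0.5479, -0.263, 0.1673]
tool_rot: [-3.121, 0.361, 0.0]
contact_force: [-1.5, -0.0, -2.4]
width: 0.271
finger_force: 60.6
clock: 10.35
ee_pos: [0.548, -0.2631, 0.1671]
tool_rot: [3.12, -0.361, 0.001]
contact_force: [-3.9, 3.0, 7.3]
width: 0.269
finger_force: 61.9
```

The pin is at the roof, with the force up about 10 N. Now I'll lift slowly and check that the load comes on.

```bash
python3 -m handwheel '[[-1,[0,0,0.06],[0,0,0]],[-1,[0,0,0.06],[0,0,0]],[-1,[0,0,0.06],[0,0,0]],[-1,[0,0,0.06],[0,0,0]],[-1,[0,0,0],[0,0,0]]]'
python3 -m handwheel '[[-1,[0,0,0.04],[0,0,0]],[-1,[0,0,0.04],[0,0,0]],[-1,[0,0,0.04],[0,0,0]],[-1,[0,0,0.04],[0,0,0]],[-1,[0,0,0],[0,0,0]]]'
```

```text
clock: 10.85
ee_pos: [0.548, -0.2631, 0.1787]
tool_rot: [3.121, -0.361, 0.001]
contact_force: [-2.2, 0.4, -2.1]
width: 0.27
finger_force: 60.4
clock: 11.35
ee_pos: [0.548, -0.263, 0.1863]
tool_rot: [-3.121, 0.361, 0.0]
contact_force: [0.5, 0.3, -7.4]
width: 0.273
finger_force: 59.6
```

The load came on (about -5 N), so the latch holds. I'll lift, then carry to the board.

```bash
python3 -m handwheel '[[-1,[0,0,0.05],[0,0,0]],[-1,[0,0,0.08],[0,0,0]],[-1,[0,0,0.1],[0,0,0]],[-1,[0,0,0.12],[0,0,0]],[-1,[0,0,0.14],[0,0,0]]]'
python3 -m handwheel '[[-1,[0,0,0.16],[0,0,0]],[-1,[0,0,0.2],[0,0,0]],[-1,[0,0,0.2],[0,0,0]],[-1,[0,0,0.2],[0,0,0]],[-1,[0,0,0.2],[0,0,0]]]'
python3 -m handwheel '[[-1,[0,0,0.2],[0,0,0]],[-1,[0,0,0.2],[0,0,0]],[-1,[0,0,0.2],[0,0,0]],[-1,[0,0,0.15],[0,0,0]],[-1,[0,0,0.1],[0,0,0]]]'
python3 -m handwheel '[[-1,[0,0,0.05],[0,0,0]],[-1,[0,0,0],[0,0,0]],[-1,[0,0,0],[0,0,0]],[-1,[0,0,0],[0,0,0]],[-1,[0,0,0],[0,0,0]]]'
python3 - <<'E'
from h import *
import pickle
for n in("side","scene"):
    m=ctrl.camera_model(n);im=ctrl.get_image(n)[:,:,::-1];cv2.imwrite(f"pics/{n}5.png",im)
a=cv2.imread("pics/side5.png")[150:450,200:500];b=cv2.imread("pics/scene5.png")[:300,100:500]
o=np.zeros((600,800,3),np.uint8);o[:400,:400]=cv2.resize(a,(400,400));o[:300,400:]=b;
cv2.imwrite("pics/m5.png",o[:400])
E
```

```text
clock: 11.85
ee_pos: [0.548, -0.263, 0.2114]
tool_rot: [-3.121, 0.361, -0.0]
contact_force: [0.4, -0.0, -7.9]
width: 0.272
finger_force: 59.6
clock: 12.35
ee_pos: [0.548, -0.263, 0.2598]
tool_rot: [3.121, -0.361, 0.0]
contact_force: [0.2, -0.3, -7.9]
width: 0.272
finger_force: 59.6
clock: 12.85
ee_pos: [0.5481, -0.2631, 0.3021]
tool_rot: [3.121, -0.361, 0.001]
contact_force: [0.4, 0.8, -8.8]
width: 0.268
finger_force: 59.6
clock: 13.35
ee_pos: [0.5479, -0.263, 0.3034]
tool_rot: [-3.12, 0.361, 0.001]
contact_force: [-0.7, -1.4, -7.8]
width: 0.27
finger_force: 59.6
```

View pics/m5.png

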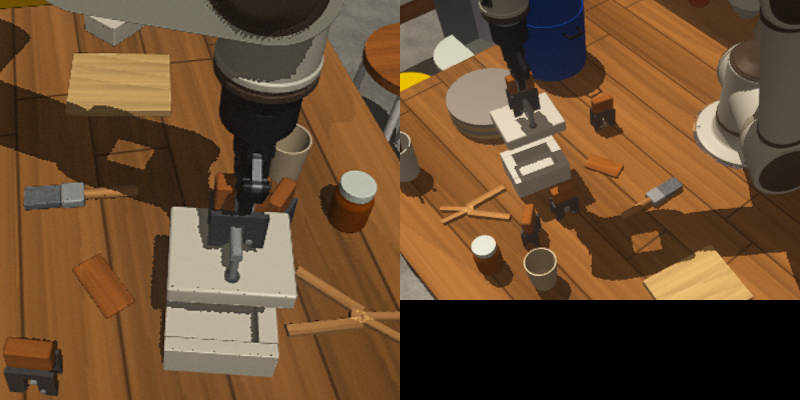

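```bash
python3 -m handwheel '[[-1,[-0.01,0.1,0],[0,0,0]],[-1,[-0.02,0.2,0],[0,0,0]],[-1,[-0.04,0.3,0],[0,0,0]],[-1,[-0.05,0.4,0],[0,0,0]],[-1,[-0.05,0.4,0],[0,0,0]]]'
python3 -m handwheel '[[-1,[-0.05,0.4,0],[0,0,0]],[-1,[-0.05,0.4,0],[0,0,0]],[-1,[-0.05,0.4,0],[0,0,0]],[-1,[-0.05,0.4,0],[0,0,0]],[-1,[-0.05,0.4,0],[0,0,0]]]'
python3 -m handwheel '[[-1,[-0.05,0.4,0],[0,0,0]],[-1,[-0.05,0.4,0],[0,0,0]],[-1,[-0.05,0.4,0],[0,0,0]],[-1,[-0.05,0.4,0],[0,0,0]],[-1,[-0.05,0.4,0],[0,0,0]]]'
python3 -m handwheel '[[-1,[-0.05,0.4,0],[0,0,0]],[-1,[-0.05,0.4,0],[0,0,0]],[-1,[-0.05,0.4,0],[0,0,0]],[-1,[-0.05,0.4,0],[0,0,0]],[-1,[-0.05,0.4,0],[0,0,0]]]'
python3 -m handwheel '[[-1,[-0.05,0.4,0],[0,0,0]],[-1,[-0.05,0.4,0],[0,0,0]],[-1,[-0.05,0.4,0],[0,0,0]],[-1,[-0.05,0.4,0],[0,0,0]],[-1,[-0.05,0.4,0],[0,0,0]]]'
python3 -m handwheel '[[-1,[-0.05,0.4,0],[0,0,0]],[-1,[-0.05,0.4,0],[0,0,0]],[-1,[-0.04,0.3,0],[0,0,0]],[-1,[-0.02,0.2,0],[0,0,0]],[-1,[-0.02,0.2,0],[0,0,0]]]'
python3 -m handwheel '[[-1,[0,0,-0.2],[0,0,0]],[-1,[0,0,-0.2],[0,0,0]],[-1,[0,0,-0.2],[0,0,0]],[-1,[0,0,-0.2],[0,0,0]],[-1,[0,0,-0.2],[0,0,0]]]'
python3 -m handwheel '[[-1,[0,0,-0.2],[0,0,0]],[-1,[0,0,-0.2],[0,0,0]],[-1,[0,0,-0.2],[0,0,0]],[-1,[0,0,-0.1],[0,0,0]],[-1,[0,0,0],[0,0,0]]]'
python3 - <<'E'
from h import *
for n in("side","scene"): cv2.imwrite(f"pics/{n}6.png",ctrl.get_image(n)[:,:,::-1])
a=cv2.imread("pics/side6.png")[90:290,170:370];b=cv2.imread("pics/scene6.png")[150:400,280:520]
o=np.hstack([cv2.resize(a,(400,400),interpolation=cv2.INTER_CUBIC),cv2.resize(b,(384,400),interpolation=cv2.INTER_CUBIC)]);cv2.imwrite("pics/m6.png",o)
E
```

```text
clock: 13.95
ee_pos: [0.5391, -0.1909, 0.3039]
tool_rot: [-3.121, 0.361, -0.0]
contact_force: [1.0, 0.0, -8.5]
width: 0.271
finger_force: 59.6
clock: 14.45
ee_pos: [0.5264, -0.0909, 0.304]
tool_rot: [-3.121, 0.36, -0.001]
contact_force: [0.3, 0.2, -8.0]
width: 0.27
finger_force: 59.6
clock: 14.95
ee_pos: [0.5137, 0.009, 0.304]
tool_rot: [-3.121, 0.36, -0.001]
contact_force: [0.2, 0.2, -8.7]
width: 0.27
finger_force: 59.6
clock: 15.45
ee_pos: [0.501, 0.1089, 0.304]
tool_rot: [-3.121, 0.36, -0.001]
contact_force: [-0.5, 0.7, -8.3]
width: 0.271
finger_force: 59.6
clock: 15.95
ee_pos: [0.4883, 0.2087, 0.304]
tool_rot: [-3.121, 0.36, -0.001]
contact_force: [-0.4, 0.1, -8.6]
width: 0.266
finger_force: 59.6
clock: 16.45
ee_pos: [0.4801, 0.2827, 0.3038]
tool_rot: [3.121, -0.36, 0.0]
contact_force: [-0.3, -1.2, -8.8]
width: 0.272
finger_force: 59.9
clock: 16.95
ee_pos: [0.4805, 0.2815, 0.2527]
tool_rot: [3.12, -0.362, -0.0]
contact_force: [0.8, -0.5, -8.8]
width: 0.271
finger_force: 59.8
clock: 17.45
ee_pos: [0.4802, 0.2819, 0.218]
tool_rot: [3.12, -0.361, -0.001]
contact_force: [-0.5, -0.5, -8.8]
width: 0.272
finger_force: 59.7
```

View pics/m6.png

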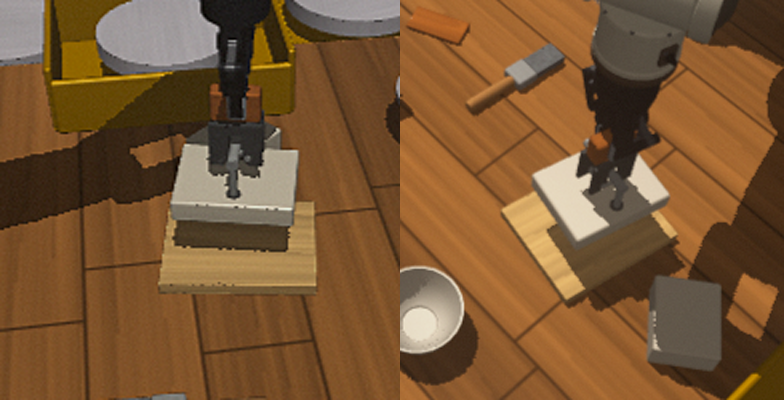

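The cap hangs level over the middle of the board. Next I'll lower it, slowly near contact.

```bash
python3 -m handwheel '[[-1,[0,0,-0.2],[0,0,0]],[-1,[0,0,-0.2],[0,0,0]],[-1,[0,0,-0.2],[0,0,0]],[-1,[0,0,-0.2],[0,0,0]],[-1,[0,0,-0.15],[0,0,0]]]'
python3 -m handwheel '[[-1,[0,0,-0.1],[0,0,0]],[-1,[0,0,-0.05],[0,0,0]],[-1,[0,0,-0.04],[0,0,0]],[-1,[0,0,-0.03],[0,0,0]],[-1,[0,0,0],[0,0,0]]]'
python3 -m handwheel '[[-1,[0,0,-0.03],[0,0,0]],[-1,[0,0,-0.03],[0,0,0]],[-1,[0,0,-0.03],[0,0,0]],[-1,[0,0,0],[0,0,0]]]'
```

```text
clock: 18.05
ee_pos: [0.4802, 0.2819, 0.1699]
tool_rot: [3.12, -0.361, -0.001]
contact_force: [-1.2, 0.1, -7.7]
width: 0.27
finger_force: 59.6
clock: 18.55
ee_pos: [0.4805, 0.282, 0.1603]
tool_rot: [-3.121, 0.361, -0.0]
contact_force: [-1.0, 0.7, -8.4]
width: 0.268
finger_force: 59.6
clock: 18.95
ee_pos: [0.4804, 0.2819, 0.1555]
tool_rot: [3.121, -0.361, -0.0]
contact_force: [0.1, -0.4, -7.8]
width: 0.273
finger_force: 59.7
```

```bash
python3 -m handwheel '[[-1,[0,0,-0.03],[0,0,0]],[-1,[0,0,-0.03],[0,0,0]],[-1,[0,0,-0.03],[0,0,0]],[-1,[0,0,0],[0,0,0]]]'
python3 -m handwheel '[[-1,[0,0,-0.03],[0,0,0]],[-1,[0,0,-0.03],[0,0,0]],[-1,[0,0,-0.03],[0,0,0]],[-1,[0,0,0],[0,0,0]]]'
```

```text
clock: 19.35
ee_pos: [0.4804, 0.2819, 0.151]
tool_rot: [3.121, -0.361, -0.001]
contact_force: [-0.8, 0.6, -8.6]
width: 0.27
finger_force: 59.7
clock: 19.75
ee_pos: [0.4805, 0.282, 0.1469]
tool_rot: [-3.12, 0.361, -0.0]
contact_force: [-0.6, -0.3, -3.3]
width: 0.274
finger_force: 60.5
```

The cap is down and the load has gone. I'll lower the hook through its play until it just rests on the pin.

```bash
python3 -m handwheel '[[-1,[0,0,-0.06],[0,0,0]],[-1,[0,0,-0.06],[0,0,0]],[-1,[0,0,-0.06],[0,0,0]],[-1,[0,0,0],[0,0,0]]]'
python3 -m handwheel '[[-1,[0,0,-0.02],[0,0,0]],[-1,[0,0,-0.02],[0,0,0]],[-1,[0,0,0],[0,0,0]]]'
python3 -m handwheel '[[-1,[0,0,-0.02],[0,0,0]],[-1,[0,0,0],[0,0,0]]]'
```

```text
clock: 20.15
ee_pos: [0.4803, 0.2819, 0.1372]
tool_rot: [3.12, -0.361, -0.001]
contact_force: [-0.8, 0.1, -3.7]
width: 0.273
finger_force: 60.6
clock: 20.45
ee_pos: [0.4805, 0.282, 0.1357]
tool_rot: [-3.121, 0.361, 0.0]
contact_force: [-1.8, 0.2, -3.3]
width: 0.271
finger_force: 60.5
clock: 20.65
ee_pos: [0.4804, 0.282, 0.1347]
tool_rot: [-3.121, 0.361, 0.0]
contact_force: [-0.8, -0.1, -3.5]
width: 0.272
finger_force: 60.6
```

```bash
python3 -m handwheel '[[-1,[0,0,-0.02],[0,0,0]],[-1,[0,0,0],[0,0,0]]]'
python3 -m handwheel '[[-1,[0,0,-0.01],[0,0,0]],[-1,[0,0,0],[0,0,0]]]'
```

```text
clock: 20.85
ee_pos: [0.4804, 0.282, 0.1336]
tool_rot: [-3.121, 0.361, 0.0]
contact_force: [-0.8, 0.9, -2.9]
width: 0.272
finger_force: 60.6
clock: 21.05
ee_pos: [0.4805, 0.282, 0.1333]
tool_rot: [-3.121, 0.361, -0.0]
contact_force: [-1.3, 0.4, -1.6]
width: 0.276
finger_force: 60.8
```

Roof contact is beginning, so I'll release and go straight up.

```bash
python3 -m handwheel '[[-0.2,[0,0,0],[0,0,0]],[-0.1,[0,0,0],[0,0,0]],[0.2,[0,0,0],[0,0,0]],[0.2,[0,0,0],[0,0,0]],[0.2,[0,0,0],[0,0,0]]]'
python3 -m handwheel '[[0.2,[0,0,0.1],[0,0,0]],[0.2,[0,0,0.2],[0,0,0]],[0.2,[0,0,0.4],[0,0,0]],[0.2,[0,0,0.4],[0,0,0]],[0.2,[0,0,0.5],[0,0,0]]]'
python3 -m handwheel '[[0.2,[0,0,0.5],[0,0,0]],[0.2,[0,-0.5,0.5],[0,0,0]],[0.2,[0,-1,0.3],[0,0,0]],[0.2,[0,-1,0],[0,0,0]],[0.2,[0,-1,0],[0,0,0]]]'
python3 -m handwheel '[[0.2,[0,-1,0],[0,0,0]],[0.2,[0,-1,0],[0,0,0]],[0.2,[0,-0.5,0],[0,0,0]],[0.2,[0,0,0],[0,0,0]],[0.2,[0,0,0],[0,0,0]]]'
python3 - <<'E'
from h import *
for n in("side","scene"): cv2.imwrite(f"pics/{n}7.png",ctrl.get_image(n)[:,:,::-1])
a=cv2.imread("pics/side7.png")[110:260,200:400];b=cv2.imread("pics/scene7.png")[180:380,300:500]
o=np.hstack([cv2.resize(a,(400,300),interpolation=cv2.INTER_CUBIC),cv2.resize(b,(400,300)[:1]+(400,),interpolation=cv2.INTER_CUBIC)[:300]]) if 0 else np.zeros((400,800,3),np.uint8)
o[:300,:400]=cv2.resize(a,(400,300),interpolation=cv2.INTER_CUBIC);o[:,400:]=cv2.resize(b,(400,400),interpolation=cv2.INTER_CUBIC);cv2.imwrite("pics/m7.png",o)
E
```

```text
clock: 21.55
ee_pos: [0.4805, 0.282, 0.1333]
tool_rot: [-3.121, 0.361, -0.0]
contact_force: [-0.5, -0.2, 0.4]
width: 0.6
finger_force: 0.0
clock: 22.05
ee_pos: [0.4803, 0.2819, 0.2145]
tool_rot: [-3.121, 0.361, 0.0]
contact_force: [-1.4, 0.1, -0.1]
width: 0.598
finger_force: 0.0
clock: 22.55
ee_pos: [0.4802, 0.1076, 0.2791]
tool_rot: [-3.121, 0.359, -0.003]
contact_force: [0.9, 0.1, 0.3]
width: 0.599
finger_force: 0.0
clock: 23.05
ee_pos: [0.4805, -0.0162, 0.2783]
tool_rot: [-3.12, 0.363, -0.001]
contact_force: [1.2, 0.2, -0.4]
width: 0.6
finger_force: 0.0
```

View pics/m7.png

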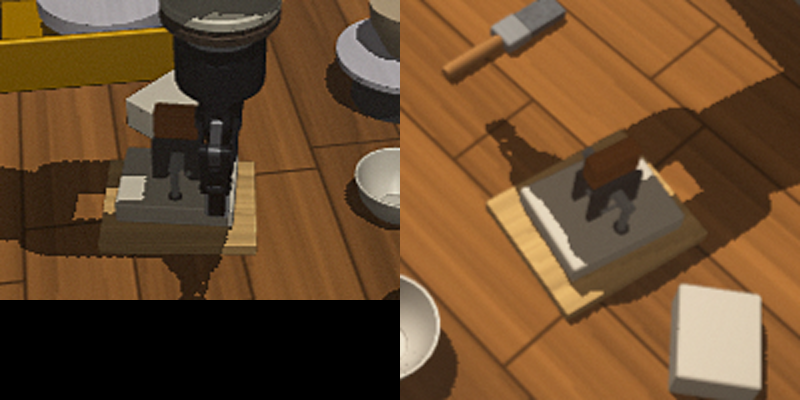

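The cap sits flat on the board, with the hook upright on the pin at scene crop (612,180). One check of the cap's position against the board, then I'll hand in.

```bash
python3 - <<'E'
from h import *
S=ctrl.camera_model("scene");f=lambda p,z:plane(S,((p[0]-400)/2+300,p[1]/2+180),z)
c=(f((523,187),.056)+f((685,210),.056))/2;b=(f((488,204),.018)+f((706,232),.018))/2
print(c,b,np.linalg.norm((c-b)[:2]))
print(ctrl.hand_in())
E
```

```text
[0.47341184 0.28176804 0.056     ] [0.47944448 0.282914   0.018     ] 0.006140520674147564
the job is handed in; nothing more can be done
None
```

Job handed in at about 23 s on the clock: the cap stands flat on the ware board, about 6 mm from its middle by the last picture, with the hook still latched on the pin and the gripper clear; the hand-in returned no verdict.

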